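# Shut the oven's gas valve under the sliding cover

## Task

Slide the metal cover of the gas valve box all the way along to the other, closed half of the box, keeping it lying in its track (do not lift it), so that the two valve levers are uncovered. Then push the lever whose end is a round disc fully shut, a quarter turn clockwise seen from above until it stops. Leave the plain lever open as it is, and leave the kitchen things around the box where they stand.

Things in the scene. Friction and masses are not known exactly. Their poses are not given: they have to be found in the camera images.
- gas_box: Grey steel valve box fixed on the counter, 206 (x) x 536 (y) x 84 mm high, origin under its centre; x points away from the robot, y along its length. Open well with the valves in its -y half, closed top at z 71 on its +y half. Ledges at z 74 along both long sides carry the cover, between 6 mm side lips and end walls that rise to z 84 (inside faces at x -97, 97, y -262, 262).
- well (a point): Centre of the open well's floor, 4 mm above the counter; axes as the box's. The well measures 170 (x) x 262 (y) mm inside and is 70 mm deep to the ledges. Brass pipes along x lie under the levers, up to 46 mm above the counter at the valve bodies and 39 elsewhere. Behind the box two pipe stubs, at most 45 mm high, reach 46 mm out.
- cover: Loose aluminium plate lying on the ledges over the well, 188 (x) x 256 (y) x 4 mm, about 0.45 kg, with a raised panel in its middle, 120 (x) x 110 (y) mm, top 26 mm above the underside; its upright sides can be pushed. Origin at the centre of the underside, axes as the box's. In the box's frame it starts at y -132 to -112, z 74 mm, and slides to +y until the end wall stops it at y 134.
- disc_handle (a joint): Turn of the lever with the round disc at its end, rad: 0 = open (lever points to the box's -x), grows clockwise seen from above, 1.571 = shut at its stop (lever points to the box's +y). Starts at 0 to 0.25. Stiff: about 0.15 N m, stays where it is left.
- disc_pivot (a point): Turning axis of the disc-ended lever at its mid height, 54 mm above the counter; in the box's frame at x 35 and y -197 or -83 mm. The frame turns with the lever: -x points along it to its end. The lever is a steel bar 12 mm wide, 12 mm thick (z 48 to 60, 14 mm below the cover) with a hub of 14 mm radius.
- disc_end (a point): Centre of the round disc (radius 17 mm, 12 mm thick, level with the bar) at the end of that lever, 62 mm from the pivot.
- plain_handle (a joint): Turn of the other lever, same meaning of values; must be left as it is. Starts at 0 to 0.25.
- plain_pivot (a point): Turning axis of the plain lever: a straight, square-ended steel bar 12 mm wide, 12 mm thick and 75 mm long from the pivot, at the same height; at the other one of the two y places.
- plain_end (a point): Point on the plain lever's mid line 62 mm from its pivot, 13 mm short of its square end.
- spice_jar: Bystander: small glass jar, 48 mm across, 85 high, in front of the box. Origin under its centre.
- mug: Bystander: white mug, 76 mm across, 85 high, in front of the box. Origin under its centre.
- spatula: Bystander: spatula 240 mm long lying behind the box. Origin near its middle.
- carton: Bystander: cardboard carton 60 x 90 x 70 mm high beyond the box's +y end. Origin under its centre.
- bowl: Bystander: steel bowl, 150 mm across, 60 high, beyond the box's -y end. Origin under its centre.
- wash_bottle: Bystander: white bottle, 56 mm across, 130 high, behind the box. Origin under its centre.

How it is judged:
By the outcome, as a careful person would: the job done as asked, in the order asked, and still so for the second after the job is handed in, with the robot touching nothing.
It also fails if it takes over 48 s, if anything falls off the work surface, if the arm or the gripper's body presses on something with over 40 N, if the wrist force passes 120 N, or if a joint passes its speed limit or range.

## Robot

A 6-joint arm with a two-finger parallel gripper is mounted at the origin on the work surface. World frame = base frame: x ahead of the robot, y to its left, z up, the work surface at z = 0. Lengths are in m, angles in rad, forces in N, time in s.
With the tool pointing down it reaches from about 0.25 to 0.775 m from the base axis. Payload 4 kg.
Tool frame: the origin (TCP) lies at the centre of the arm's flange, where the gripper is bolted on; the fingertips stand 199 mm ahead of it and the grasp point (between the pads) lies 180 mm ahead of it (robot.tcp_to_tips is the z of the fingertips in the tool frame, in m); z points along the fingers, y is the line along which they close (so a half turn about z gives the same grasp; the last joint's range is limited). The gripper opens to 94 mm and grips with 3 to 60 N. Pads are 16 mm wide; open, the fingers measure 119 mm over their backs; the gripper's body (75 mm by 177 mm) begins 78 mm behind the grasp point.
Start: joints at [-1.388, 0.087, 1.371, -0, 1.684, -0.103], TCP at [0.155, -0.528, 0.405] pointing down, gripper open.
Joint ranges: [-3.1, 3.1], [-0.76, 2.03], [0.27, 2.55], [-1.08, 4.22], [0.17, 2.65], [-2.57, 2.57]. Speed limits (rad/s): [2.79, 2.79, 3.14, 3.14, 3.14, 3.14].

## Interface

Orientations are given as [roll, pitch, yaw] about the fixed x, y, z axes, in that order (R = Rz(yaw) Ry(pitch) Rx(roll)).
In Python, from bench import robot gives the robot as it stands.
- The arm moves only by the tool play_rows, never from a script. Its arguments are lists of equal length, an entry for each row: "translation": the shift along the tool's x, y, z scaled (see below), a list of three; "twist": the turn, a rotation vector about the tool's x, y, z scaled (see below), a list of three; "gripper": the opening, from -1 (shut) to 1 (fully open). A call has 1 to 8 rows; each row shifts and turns the commanded pose from where the row before left it, along the tool's axes as they then stand; what a row does not reach is not made up. The controller multiplies each number of a shift by 0.04 m and each number of a turn by 0.1 rad. A row lasts 1/10 s, in which the tool goes at most 50 mm and 8.59 degrees, less where a joint would pass 70% of its speed; a pose out of reach is approached as far as the arm can. A call with a number of a shift or a turn outside -1 to 1 is refused whole. A call with a gripper value outside its range is refused whole. The fingers move at their own pace and stop on an object; the grip force is fixed at half the most. Time passes only in rows, so rows that do not move let the fingers close. It gives the time, the measured TCP pose, the force, the opening and the grip force at its end, in the units of the state.
- robot.get_obs(): the state, without advancing time (a new reading comes with each control period).
- robot.snapshot(name): name is "scene" or "top" or "wrist"; returns the picture (480x640x3 uint8, red, green, blue); there is no depth.
- robot.camera_model(name): a dict with "camera_matrix" (3x3 intrinsics, pixels), "rvec" (rotation vector, rad) and "tvec" (3), from world to camera coordinates, as OpenCV has them. Camera axes: x right, y down, z forward; pixel columns grow to the right and rows downward; lengths in m; the calibration is good to about 2 mm. A picture is of the moment at which its call begins: read the wrist's pose just before it. camera_model takes no time and is no camera call; for the wrist camera it gives the pose at the moment of the call.
- robot.close_job(): hands the job in; it is judged then, once.
Trained networks look in the newest picture that a camera, given by its name, has taken for a name from the list of things; names that differ only in an ending like _2 or _b are one class to them, and where a whole thing is asked for, a point or a joint stands for the part that bears it (a point fixed in the world has none). Each returns a list of dicts, best first, with "score" (0 to 1); they miss things now and then, are a little off and sometimes report something else, mostly with a low value. They report only what shows in the picture. A call takes as long as a camera call.
- robot.recognise(name, camera): "centre" ([x, y, z] in m, in world coordinates, good to about 4 mm: the middle of the surface that is visible of it).
- robot.spot_point(name, camera): "centre" ([x, y, z] in m, in world coordinates, good to about 4 mm: a listed point, or the origin of a listed thing).
The state is a dict: "time": time; "joint_positions": joint angles; "qvel": joint speeds; "joint_torque": joint torques, N m; "tool_pos": TCP position; "ee_rot": TCP orientation; "wrist_force": force on the tool from outside, world axes, zero at the start; "wrist_torque": the same for the moment, N m; "width": finger opening in m; "finger_force": force on a finger pad.
Only numpy, scipy, OpenCV 4.12 (cv2) and the standard library are available. Lean on these libraries where they do the work, as an engineer would, in place of code of your own. Each camera call takes 0.05 s, during which the arm holds its last target. There are 200 camera calls.

## Working session

There is one attempt and no reset: what is moved stays moved. The work goes in short steps, Python scripts to look and compute and a tool call to move; the robot and the scene stay as the last step left them, time stands still between calls to the robot, and variables do not carry over. Pictures are saved under pics/ and viewed, at most 10 in all, crops included, and the job is handed in when it is done.

Besides the shell and the picture viewer there is one more tool, called after ">>>" as a command line: name --argument value ..., lists and objects as JSON in quotes. play_rows: Moves the arm, as the interface text tells. Its arguments: {"type":"object","properties":{"translation":{"type":"array","items":{"type":"array","items":{"type":"number","minimum":-1,"maximum":1}}},"twist":{"type":"array","items":{"type":"array","items":{"type":"number","minimum":-1,"maximum":1}}},"gripper":{"type":"array","items":{"type":"number"}}},"required":["translation","twist","gripper"]}

```bash
mkdir -p pics
python3 - <<'E'
from bench import robot
import cv2,numpy as np
o=robot.get_obs();print(o['time'],o['tool_pos'],o['ee_rot'],o['width'])
a=robot.snapshot("scene");b=robot.snapshot("top")
cv2.imwrite("pics/a.png",cv2.resize(np.vstack([a,b])[:,:,::-1],(400,600)) if 0 else b[:,:,::-1]);cv2.imwrite("pics/s.png",a[:,:,::-1])
for n in ["gas_box","well","cover","spice_jar","mug","spatula","carton","bowl","wash_bottle"]:
  for c in ["top","scene"]:
    r=robot.spot_point(n,c);print(n,c,[(np.round(d['centre'],3).tolist(),round(d['score'],2)) for d in r[:2]])
print(robot.get_obs()['time'])
E
```

```text
0.0 [ 0.15501961 -0.52757608  0.40350907] [-3.13940550e+00 -2.19439887e-04  2.85797711e-01] 0.09376936505397551
gas_box top [([0.574, 0.089, -0.001], 0.84)]
gas_box scene []
well top []
well scene []
cover top []
cover scene [([0.572, -0.026, 0.076], 0.69)]
spice_jar top [([0.407, 0.009, 0.005], 0.65)]
spice_jar scene [([0.409, 0.015, 0.0], 0.94)]
mug top [([0.394, 0.214, 0.0], 0.96)]
mug scene [([0.395, 0.218, 0.002], 0.89)]
spatula top [([0.732, 0.235, -0.001], 0.83)]
spatula scene [([0.73, 0.237, 0.0], 0.75)]
carton top [([0.579, 0.456, 0.002], 0.89)]
carton scene [([0.578, 0.458, -0.0], 0.71)]
bowl top [([0.549, -0.284, 0.004], 0.57)]
bowl scene [([0.549, -0.283, 0.003], 0.64)]
wash_bottle top [([0.755, 0.061, 0.002], 0.69)]
wash_bottle scene [([0.759, 0.067, -0.002], 0.8)]
1.0
```

View pics/a.png

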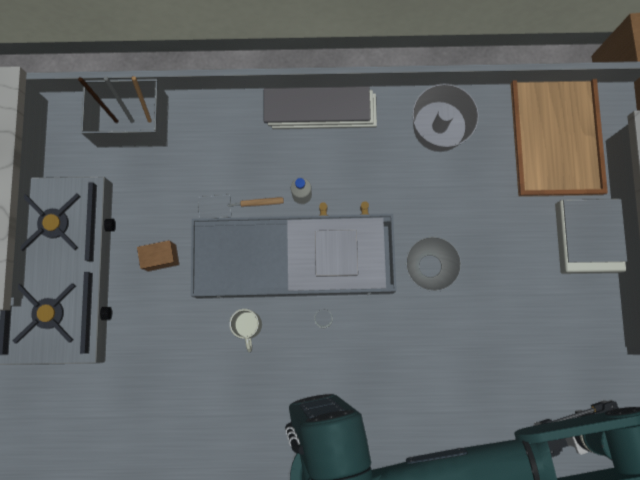

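View pics/s.png

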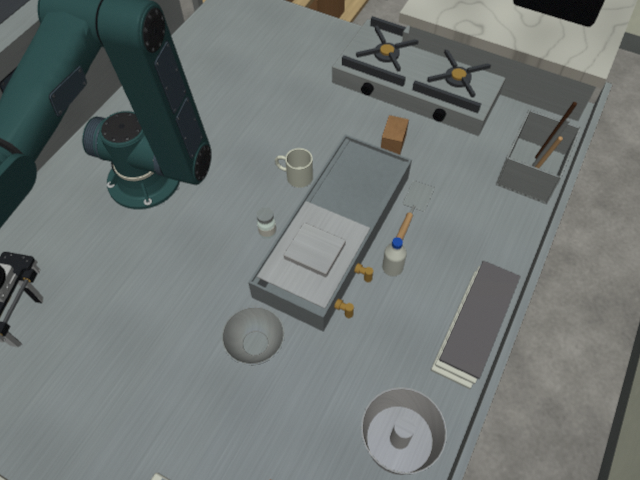

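The top view shows the box at columns 193–393, rows 215–297, with image left = +y and image up = +x. The cover is at columns 287–385, with its panel at 316–357 / 230–276. The scene view shows the same layout, with the arm away to one side. Next I'll get the box pose from these pixels.

```bash
cat > h.py <<'E'
from bench import robot
import cv2,numpy as np
def p2w(cam,pts,z,m=None):
    m=m or robot.camera_model(cam);K=np.array(m['camera_matrix']);R=cv2.Rodrigues(np.array(m['rvec'],float))[0];t=np.array(m['tvec'],float).ravel()
    c=-R.T@t;out=[]
    for u,v in pts:
        d=R.T@np.linalg.inv(K)@[u,v,1];out.append(c+d*(z-c[2])/d[2])
    return np.array(out)
def w2p(cam,P,m=None):
    m=m or robot.camera_model(cam)
    return cv2.projectPoints(np.array(P,float),np.array(m['rvec'],float),np.array(m['tvec'],float),np.array(m['camera_matrix']),None)[0][:,0]
E
python3 - <<'E'
from h import *
print(p2w("top",[(193,217),(392,214.5),(394,292),(194,297)],.084).round(3))
print(p2w("top",[(316,230.5),(356,230),(357,275),(317,276)],.1).round(3))
b=cv2.imread("pics/a.png");cv2.imwrite("pics/a2.png",cv2.resize(b[205:305,180:405],None,fx=3.5,fy=3.5,interpolation=cv2.INTER_CUBIC))
E
```

```text
[[ 0.679  0.35   0.084]
 [ 0.678 -0.179  0.084]
 [ 0.472 -0.178  0.084]
 [ 0.467  0.343  0.084]]
[[ 0.635  0.023  0.1  ]
 [ 0.634 -0.082  0.1  ]
 [ 0.516 -0.082  0.1  ]
 [ 0.515  0.022  0.1  ]]
```

View pics/a2.png

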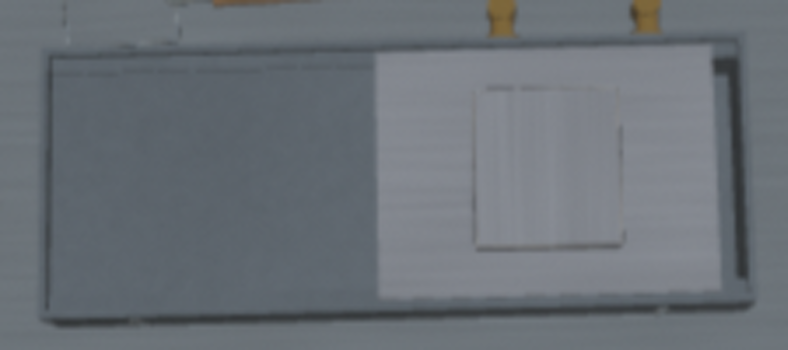

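>>> play_rows --translation '[[0,-0.9,0],[0,-0.9,0],[0,-0.9,0],[0,-0.9,0],[0,0,0],[0,0,0]]' --twist '[[0,0,-1],[0,0,-1],[0,0,-1],[0,0,-1],[0,0,-1],[0,0,-1]]' --gripper '[1,1,1,1,1,1]'

```text
time: 1.6
tool_pos: [0.0942, -0.3969, 0.4052]
ee_rot: [3.14, 0.001, 0.889]
wrist_force: [0.3, 0.6, -0.2]
width: 0.0938
finger_force: 0.0
```

The crop shows the box rim's corners at about (45,48), (741,37), (752,303) and (42,318). The cover panel spans (474–622, 88–247), so the box is turned only slightly.

Run:
```python
from h import *
f=lambda L:[(180+(x+.5)/3.5-.5,205+(y+.5)/3.5-.5) for x,y in L]
c=p2w("top",f([(45,48),(741,37),(752,303),(42,318)]),.084);print(c.round(3),c.mean(0))
for a,b in [(1,0),(2,3)]:
  d=c[a]-c[b];print(np.degrees(np.arctan2(d[0],-d[1])))
p=p2w("top",f([(474,88),(620,87),(623,246),(475,248)]),.1);print(p.round(3),p.mean(0))
for a,b in [(1,0),(2,3)]:
  d=p[a]-p[b];print(np.degrees(np.arctan2(d[0],-d[1])))
```

```text
[[ 0.676  0.351  0.084]
 [ 0.676 -0.178  0.084]
 [ 0.474 -0.179  0.084]
 [ 0.471  0.349  0.084]] [0.57395022 0.08591063 0.084     ]
-0.004045016371936214
0.3313644789285259
[[ 0.637  0.025  0.1  ]
 [ 0.636 -0.084  0.1  ]
 [ 0.516 -0.083  0.1  ]
 [ 0.516  0.026  0.1  ]] [ 0.5759837  -0.02898283  0.1       ]
-0.5210735199778329
-0.11249164618998915
```

>>> play_rows --translation '[[1,0.6,0],[1,0.6,0],[1,0.6,0],[0.9,0.7,0],[0.9,0.7,0],[0.8,0.7,0],[0.8,0.7,0],[0,0,0]]' --twist '[[0,0,-1],[0,0,-1],[0,0,-1],[0,0,-1],[0,0,-1],[0,0,-1],[0,0,-0.82],[0,0,0]]' --gripper '[1,1,1,1,1,1,1,1]'

```text
time: 2.4
tool_pos: [0.3635, -0.2294, 0.4047]
ee_rot: [3.14, -0.001, 1.576]
wrist_force: [-1.2, -1.8, 0.1]
width: 0.0938
finger_force: 0.0
```

>>> play_rows --translation '[[0.4,0.9,0],[0.4,0.9,0.2],[0.4,0.9,0.4],[0.4,0.9,0.6],[0.4,0.9,0.6],[0.4,0.8,0.6],[0,0,0],[0,0,0]]' --twist '[[0,0,0],[0,0,0],[0,0,0],[0,0,0],[0,0,0],[0,0,0],[0,0,0],[0,0,0]]' --gripper '[0.3,0.3,0.3,0.3,0.3,0.3,0.3,0.3]'

```text
time: 3.2
tool_pos: [0.5732, -0.1377, 0.3075]
ee_rot: [-3.138, -0.0, 1.568]
wrist_force: [1.0, -0.3, -0.0]
width: 0.061
finger_force: 0.0
```

Run:
```python
from h import *
print(robot.get_obs()['tool_pos'])
a=robot.snapshot("wrist");cv2.imwrite("pics/w1.png",a[:,:,::-1])
for n in ["cover","gas_box"]: print(n,[(np.round(d['centre'],3).tolist(),round(d['score'],2)) for d in robot.spot_point(n,"wrist")[:2]])
```

```text
[ 0.57317203 -0.1376856   0.30747689]
cover [([0.579, -0.022, 0.072], 0.59)]
gas_box [([0.578, -0.023, 0.07], 0.17)]
```

View pics/w1.png

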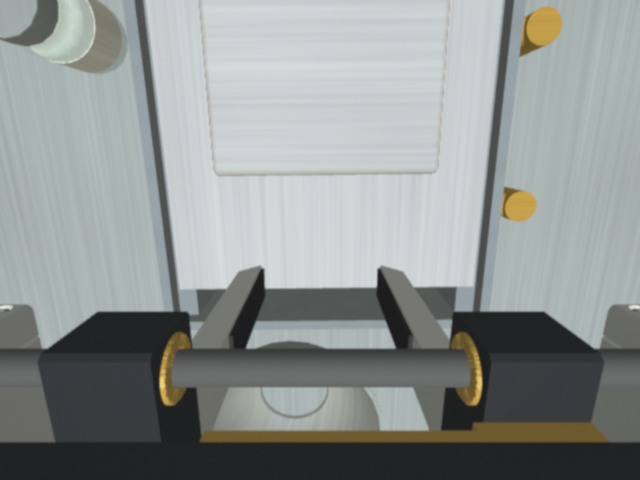

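The wrist view shows the panel's near face at row 173, columns 213–437, square to the open fingers (tips near rows 268–300, columns 255 and 385). So I'll lower and push.

>>> play_rows --translation '[[0.2,0,0.2],[0.2,0,0.2],[0.2,0,0.1],[0.2,0,0],[0.3,0,0],[0.3,0,0]]' --twist '[[0,0,0],[0,0,0],[0,0,0],[0,0,0],[0,0,0],[0,0,0]]' --gripper '[0.3,0.3,0.3,0.3,0.3,0.3]'

```text
time: 3.95
tool_pos: [0.5735, -0.0805, 0.2888]
ee_rot: [3.141, 0.002, 1.568]
wrist_force: [0.3, -1.8, -1.1]
width: 0.0614
finger_force: 0.9
```

>>> play_rows --translation '[[0.4,0,0],[0.4,0,0],[0.4,0,0],[0.4,0,0],[0.4,0,0],[0.4,0,0],[0.4,0,0],[0.4,0,0]]' --twist '[[0,0,0],[0,0,0],[0,0,0],[0,0,0],[0,0,0],[0,0,0],[0,0,0],[0,0,0]]' --gripper '[0.3,0.3,0.3,0.3,0.3,0.3,0.3,0.3]'

```text
time: 4.75
tool_pos: [0.5737, 0.048, 0.2888]
ee_rot: [-3.141, 0.001, 1.568]
wrist_force: [-0.8, -3.3, 0.7]
width: 0.0612
finger_force: 1.7
```

>>> play_rows --translation '[[0.3,0,0],[0.3,0,0],[0.2,0,0],[0.2,0,0],[0.2,0,0],[0.1,0,0],[0.1,0,0],[0,0,0]]' --twist '[[0,0,0],[0,0,0],[0,0,0],[0,0,0],[0,0,0],[0,0,0],[0,0,0],[0,0,0]]' --gripper '[0.3,0.3,0.3,0.3,0.3,0.3,0.3,0.3]'

```text
time: 5.55
tool_pos: [0.5741, 0.1033, 0.2886]
ee_rot: [3.141, -0.001, 1.568]
wrist_force: [-0.4, -1.7, 1.5]
width: 0.0612
finger_force: 0.9
```

Still about 50 mm short; pushing on in small steps until it stops.

>>> play_rows --translation '[[0.2,0,0],[0.2,0,0],[0.2,0,0],[0.2,0,0],[0.2,0,0],[0.1,0,0],[0.1,0,0],[0,0,0]]' --twist '[[0,0,0],[0,0,0],[0,0,0],[0,0,0],[0,0,0],[0,0,0],[0,0,0],[0,0,0]]' --gripper '[0.3,0.3,0.3,0.3,0.3,0.3,0.3,0.3]'

```text
time: 6.35
tool_pos: [0.5742, 0.1516, 0.2886]
ee_rot: [3.141, -0.001, 1.568]
wrist_force: [-0.6, -1.6, 0.6]
width: 0.0609
finger_force: 0.7
```

>>> play_rows --translation '[[0.1,0,0],[0.1,0,0],[0,0,0]]' --twist '[[0,0,0],[0,0,0],[0,0,0]]' --gripper '[0.3,0.3,0.3]'

```text
time: 6.65
tool_pos: [0.5743, 0.1582, 0.2886]
ee_rot: [3.141, 0.003, 1.568]
wrist_force: [-1.4, -6.2, 1.2]
width: 0.061
finger_force: 3.2
```

>>> play_rows --translation '[[0.1,0,0],[0.05,0,0],[0,0,0]]' --twist '[[0,0,0],[0,0,0],[0,0,0]]' --gripper '[0.3,0.3,0.3]'

```text
time: 6.95
tool_pos: [0.5746, 0.1606, 0.2886]
ee_rot: [-3.141, 0.014, 1.567]
wrist_force: [-2.4, -17.7, 2.6]
width: 0.0611
finger_force: 9.2
```

Force has risen to 18 N: the cover is at its stop. Backing off and lifting for a look at the well.

>>> play_rows --translation '[[-0.3,0,0],[-0.6,0,-0.2],[-1,0,-0.5],[-1,0,-0.5],[-1,0,-0.5],[-1,0,-0.5],[-1,0,-0.5],[-1,0,-0.2]]' --twist '[[0,0,0],[0,0,0],[0,0,0],[0,0,0],[0,0,0],[0,0,0],[0,0,0],[0,0,0]]' --gripper '[0.3,-1,-1,-1,-1,-1,-1,-1]'

```text
time: 7.75
tool_pos: [0.5738, -0.112, 0.4076]
ee_rot: [3.135, -0.001, 1.569]
wrist_force: [-1.3, 0.2, -0.3]
width: 0.0087
finger_force: 0.0
```

>>> play_rows --translation '[[-0.5,0,0],[0,0,0],[0,0,0]]' --twist '[[0,0,0],[0,0,0],[0,0,0]]' --gripper '[-1,-1,-1]'

```text
time: 8.05
tool_pos: [0.5736, -0.1307, 0.4043]
ee_rot: [3.141, -0.002, 1.568]
wrist_force: [0.4, 0.4, 0.3]
width: 0.0005
finger_force: 0.0
```

Run:
```python
from h import *
o=robot.get_obs();print(o['tool_pos'],o['ee_rot'])
m=robot.camera_model("wrist")
a=robot.snapshot("wrist");cv2.imwrite("pics/w2.png",a[:,:,::-1])
robot.snapshot("top")
for n in ["well","disc_pivot","disc_end","plain_pivot","plain_end","cover"]:
  for c in ["wrist","top"]: print(n,c,[(np.round(d['centre'],3).tolist(),round(d['score'],2)) for d in robot.spot_point(n,c)[:2]])
```

```text
[ 0.5735893  -0.13065953  0.40427712] [ 3.14080454e+00 -2.24745370e-03  1.56762439e+00]
well wrist [([0.572, -0.042, 0.006], 0.6)]
well top [([0.576, -0.048, 0.004], 0.98), ([0.407, 0.009, 0.002], 0.65)]
disc_pivot wrist [([0.607, -0.106, 0.056], 0.72), ([0.409, 0.011, 0.0], 0.46)]
disc_pivot top [([0.612, -0.106, 0.058], 0.53)]
disc_end wrist [([0.552, -0.096, 0.053], 0.83)]
disc_end top [([0.55, -0.09, 0.053], 0.55), ([0.408, 0.011, 0.004], 0.27)]
plain_pivot wrist [([0.61, 0.005, 0.051], 0.87)]
plain_pivot top [([0.608, 0.004, 0.056], 0.73)]
plain_end wrist [([0.549, 0.011, 0.051], 0.85)]
plain_end top [([0.546, 0.009, 0.054], 0.65)]
cover wrist []
cover top [([0.574, 0.224, 0.071], 0.61)]
```

View pics/w2.png

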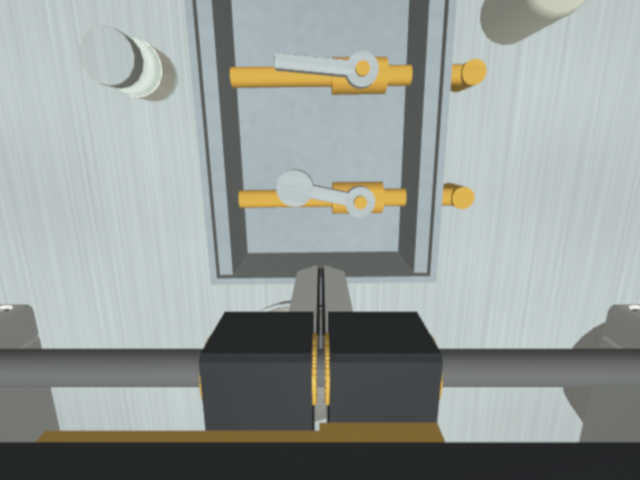

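The wrist view shows the well uncovered. The disc lever is the near one, with its disc at (295,188) and pivot at (360,202). The plain lever is at (275–362, 65). The networks agree: pivot about (0.609, -0.107), angle about 0.22. Lowering closed fingers into the gap on the -y side.

>>> play_rows --translation '[[-0.2,-0.2,0.5],[0,0,0.9],[0,0,0.9],[0,0,0.8],[0,0,0.3],[0,0,0.2],[0,0,0]]' --twist '[[0,0,0],[0,0,0],[0,0,0],[0,0,0],[0,0,0],[0,0,0],[0,0,0]]' --gripper '[-1,-1,-1,-1,-1,-1,-1]'

```text
time: 9.45
tool_pos: [0.5654, -0.1393, 0.2607]
ee_rot: [-3.141, 0.0, 1.568]
wrist_force: [0.4, 0.1, -0.3]
width: 0.0005
finger_force: 0.0
```

Another 10 mm down, then along the arc.

>>> play_rows --translation '[[0,0,0.15],[0.2,0,0.1],[0.3,0,0],[0.2,0,0],[0.2,0.1,0],[0.15,0.1,0],[0,0,0]]' --twist '[[0,0,0],[0,0,0],[0,0,0],[0,0,0],[0,0,0],[0,0,0],[0,0,0]]' --gripper '[-1,-1,-1,-1,-1,-1,-1]'

```text
time: 10.15
tool_pos: [0.5731, -0.0963, 0.2508]
ee_rot: [-3.139, 0.0, 1.569]
wrist_force: [-3.2, -1.3, 1.3]
width: 0.0003
finger_force: 1.9
```

>>> play_rows --translation '[[0.1,0.1,0],[0.15,0.1,0],[0.1,0.15,0],[0,0.15,0],[0,0.1,0],[0,0,0]]' --twist '[[0,0,0],[0,0,0],[0,0,0],[0,0,0],[0,0,0],[0,0,0]]' --gripper '[-1,-1,-1,-1,-1,-1]'

```text
time: 10.75
tool_pos: [0.5958, -0.0823, 0.2512]
ee_rot: [-3.133, -0.002, 1.568]
wrist_force: [-11.5, 0.9, 7.7]
width: 0.0005
finger_force: 6.6
```

>>> play_rows --translation '[[0,0.1,0],[0,0.05,0],[0,0,0]]' --twist '[[0,0,0],[0,0,0],[0,0,0]]' --gripper '[-1,-1,-1]'

```text
time: 11.05
tool_pos: [0.5987, -0.0824, 0.251]
ee_rot: [-3.12, -0.003, 1.568]
wrist_force: [-23.9, 1.1, 15.4]
width: 0.0005
finger_force: 14.1
```

At the stop. Backing off straight, lifting and looking.

>>> play_rows --translation '[[0,-0.4,0],[-0.2,-0.3,0],[0,0,-0.7],[0,0,-1],[0,0,-1],[-0.7,0,-1],[-0.7,0,0],[0,0,0]]' --twist '[[0,0,0],[0,0,0],[0,0,0],[0,0,0],[0,0,0],[0,0,0],[0,0,0],[0,0,0]]' --gripper '[-1,-1,-1,-1,-1,-1,-1,-1]'

```text
time: 11.85
tool_pos: [0.5753, -0.1499, 0.4009]
ee_rot: [3.137, 0.002, 1.564]
wrist_force: [0.5, -0.5, -0.9]
width: 0.0002
finger_force: 0.0
```

Run:
```python
from h import *
o=robot.get_obs();print(o['tool_pos'],o['ee_rot'])
a=robot.snapshot("wrist");b=robot.snapshot("top")
cv2.imwrite("pics/w3.png",a[:,:,::-1]);cv2.imwrite("pics/t3.png",cv2.resize(b[180:350,120:480,::-1],None,fx=2.2,fy=2.2))
for n in ["disc_pivot","disc_end","plain_pivot","plain_end","cover","spice_jar","mug","bowl","wash_bottle"]:
  for c in ["wrist","top"]: print(n,c,[(np.round(d['centre'],3).tolist(),round(d['score'],2)) for d in robot.spot_point(n,c)[:1]])
```

```text
[ 0.57526715 -0.14985564  0.4009041 ] [3.13654861e+00 2.28356850e-03 1.56440701e+00]
disc_pivot wrist [([0.608, -0.107, 0.055], 0.65)]
disc_pivot top [([0.614, -0.108, 0.055], 0.57)]
disc_end wrist [([0.612, -0.045, 0.053], 0.77)]
disc_end top [([0.611, -0.043, 0.052], 0.8)]
plain_pivot wrist [([0.609, 0.004, 0.051], 0.94)]
plain_pivot top [([0.605, 0.002, 0.055], 0.46)]
plain_end wrist [([0.549, 0.012, 0.053], 0.74)]
plain_end top [([0.546, 0.009, 0.051], 0.67)]
cover wrist []
cover top [([0.574, 0.22, 0.073], 0.92)]
spice_jar wrist [([0.407, 0.01, 0.001], 0.6)]
spice_jar top [([0.732, 0.235, -0.0], 0.69)]
mug wrist []
mug top [([0.393, 0.215, -0.0], 0.57)]
bowl wrist []
bowl top [([0.548, -0.284, 0.005], 0.69)]
wash_bottle wrist []
wash_bottle top [([0.757, 0.064, -0.0], 0.98)]
```

View pics/w3.png

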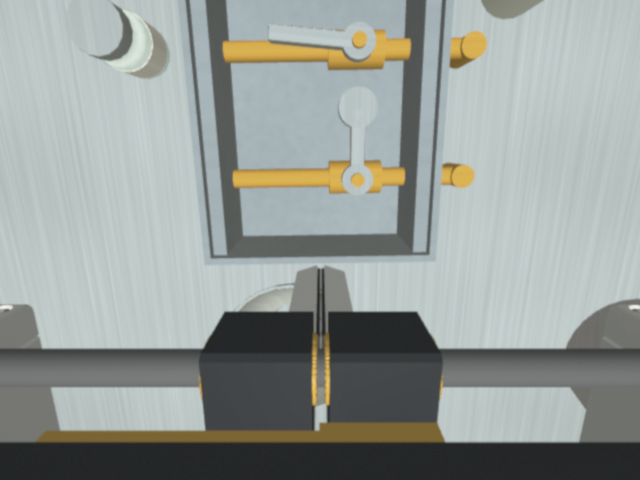

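View pics/t3.png

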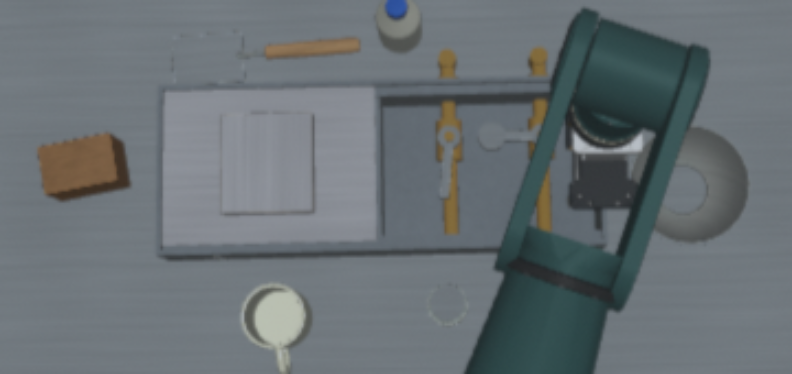

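The wrist view shows the disc lever pointing along +y (disc at (358,106), pivot at (357,180)) and the plain lever unchanged at (270–358, 38). In the top view the cover lies flat against the +y end wall (columns 163–378), and the bystanders are where they were. Handing in.

```bash
python3 -c "
from bench import robot
print(robot.close_job())"
```

```text
the job is handed in; nothing more can be done
None
```

The job is handed in: the cover is against the +y end wall, the disc lever is shut at its stop, and camera checks show the plain lever and the kitchen things where they were; no verdict was returned.

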